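# Check a soap block's corner with a square

### The arm

A 7-joint arm with a two-finger parallel gripper is mounted at the origin on the work surface. World frame = base frame: x ahead of the robot, y to its left, z up, the work surface at z = 0. Lengths are in m, angles in rad, forces in N, time in s.
With the tool pointing down it reaches from about 0.425 to 0.875 m from the base axis. Payload 4.7 kg.
Tool frame: the origin (TCP) lies midway between the tips of the shut fingers; the grasp point (between the pads) lies 19 mm behind it; z points along the fingers, y is the line along which they close (so a half turn about z gives the same grasp; the last joint's range is limited). The gripper opens to 87 mm and grips with 3 to 60 N. Pads are 19 mm wide; open, the fingers measure 117 mm over their backs; the gripper's body (75 mm by 190 mm) begins 51 mm behind the grasp point.
Start: joints at [1.193, 0.321, -0.07, 1.45, 0.023, 1.371, -0.057], TCP at [0.248, -0.601, 0.223] pointing down, gripper open.
Joint ranges: [-2.86, 2.86], [-0.3, 2.09], [-1.38, 1.24], [0.06, 2.45], [-1.56, 4.7], [0.09, 2.05], [-2.69, 2.69]. Speed limits (rad/s): [2.57, 2.57, 3.14, 3.14, 3.14, 3.14, 3.14].

### API

Orientations are given as [roll, pitch, yaw] about the fixed x, y, z axes, in that order (R = Rz(yaw) Ry(pitch) Rx(roll)).
In Python, from workcell import monitor, imaging, job gives the robot as it stands.
- The arm moves only by the tool send_rows, never from a script. Its arguments are lists of equal length, an entry for each row: "travel": the shift along the tool's x, y, z in units of 40 mm (1.0 is 40 mm), a list of three; "yaw": the turn about the tool's z in units of 5 degrees (1.0 is 5 degrees). A call has 1 to 12 rows; each row is the pose to reach, as a shift and turn from the pose commanded when the call began, along the tool's axes at that moment; what a row does not reach only later rows make up. A row lasts 1/10 s, in which the tool goes at most 50 mm and 8.59 degrees, less where a joint would pass 70% of its speed; a pose out of reach is approached as far as the arm can. A call with a gripper value outside its range is refused whole. "claw" is the finger opening in mm, from 0 to 87, set as the call begins (left out, the last holds). The fingers move at their own pace and stop on an object; "grip_force" is the grip in N (left out, the last holds). Time passes only in rows, so rows that repeat a pose let the fingers close. It gives the time, the measured TCP pose, the force, the opening and the grip force at its end, in the units of the state.
- monitor.get_state(): the state, without advancing time (a new reading comes with each control period).
- imaging.get_image(name): name is "scene" or "top" or "wrist"; returns a dict with "image" (400x640x3 uint8, red, green, blue), "K" (3x3 intrinsics, pixels), "origin" and "rotation" of the camera in the world. Camera axes: x right, y up, looking along -z (the intrinsics and any distortion apply to the point x, -y, -z); pixel columns grow to the right and rows downward; lengths in m; the calibration is good to about 2 mm. A picture is of the moment at which its call begins. There is no depth.
- job.job_done(): hands the job in; it is judged then, once.
Trained networks look in a picture, given as the dict that the camera call returned (one of the last four; its "shot" number tells which), for a name from the list of things; names that differ only in an ending like _2 or _b are one class to them, and where a whole thing is asked for, a point or a joint stands for the part that bears it (a point fixed in the world has none). Each returns a list of dicts, best first, with "score" (0 to 1); they miss things now and then, are a little off and sometimes report something else, mostly with a low value. They report only what shows in the picture. A call takes as long as a camera call. They do not tell look-alikes from the thing itself.
- imaging.masks_of(picture, name): "pixels" (400x640 bool, what is visible of it).
- imaging.place_of(picture, name): "position" ([x, y, z] in m, in world coordinates, good to about 4 mm: a listed point, or the origin of a listed thing).
The state is a dict: "clock": time; "joints": joint angles; "joint_velocities": joint speeds; "joint_torque": joint torques, N m; "ee_pos": TCP position; "tcp_rot": TCP orientation; "wrist_force": force on the tool from outside, world axes, zero at the start; "moment": the same for the moment, N m; "gripper_width": finger opening in m; "grip_force": force on a finger pad.
Only numpy, scipy, OpenCV 4.12 (cv2) and the standard library are available. Lean on these libraries where they do the work, as an engineer would, in place of code of your own. Each camera call takes 0.05 s, during which the arm holds its last target. There are 200 camera calls.

### The job

Take the metal square off the black case and lay it flat on the bench around the big soap block's corner that is at the robot-side long face and the left-hand short face (left as the robot sees it): blade flush along the long face, stock flush along the short face, both touching the block with no visible gap. Bring it up gently and press it lightly home against the block without pushing the block out of its place; leave the square lying there, and do not knock the other things about.

Things in the scene. Friction and masses are not known exactly. Their poses are not given: they have to be found in the camera images.
- square: L-shaped metal square, lying flat, 360 g or so. Origin: its inner corner, on the underside. Stock: aluminium bar 28 mm wide, 20 mm high, along x from -30 to +120 mm, y from 0 (inner face) to +28 mm. Blade: steel, 30 mm wide, 10 mm high, along y from 0 to -180 mm, x from -30 to 0 mm (inner edge at x = 0). Undersides level; z is up.
- blade_tip (a point): point on the blade's inner edge near its free end: 175 mm along -y from the square's inner corner, 5 mm up.
- stock_end (a point): point on the stock's inner face near its free end: 115 mm along +x from the square's inner corner, 5 mm up.
- block: large cream soap block, 120 mm (x) by 200 mm (y) by 60 mm high, about 1.8 kg, standing loose on the bench. Origin: centre of its underside; its -x face is the long side that looks toward the robot, its +y face the short side on the robot's left.
- block_corner (a point): the block's lower corner where the long robot-side face meets the short left-hand face (x -60, y +100 mm in the block's frame); axes as the block's.
- block_far (a point): the block's other lower corner, diagonally across: the lower corner (x +60, y -100 mm in the block's frame).
- case: closed black instrument case, fixed, 220 mm (x) by 260 mm (y) by 45 mm high, origin at the centre of its underside; the square starts lying on its flat lid.
- beaker: bystander: open glass beaker, 72 mm across, 95 mm tall; origin at the centre of its underside
- sample_bottle: bystander: amber bottle with white cap, 64 mm across, 150 mm tall; origin at the centre of its underside
- jar: bystander: squat white jar with orange lid, 68 mm across, 70 mm tall; origin at the centre of its underside
- rule: bystander: plain flat steel rule 200 x 32 x 4 mm lying flat (not the square); origin at the centre of its underside
- bar_a: bystander: small soap bar 80 x 50 x 26 mm; origin at the centre of its underside
- bar_b: bystander: small soap bar 80 x 50 x 26 mm; origin at the centre of its underside
- flask: bystander: conical glass flask, 84 mm across, 118 mm tall; origin at the centre of its underside
Things that resemble listed ones, but are neither listed nor needed, are in the scene too. Leave any purple or turquoise look-alike of the block alone.

How it is judged:
By the outcome, as a careful person would: the job done as asked, in the order asked, and still so for the second after the job is handed in, with the robot touching nothing.
It also fails if it takes over 72 s, if anything falls off the work surface, if the arm or the gripper's body presses on something with over 40 N, if the wrist force passes 120 N, or if a joint passes its speed limit or range.

## Working session

There is one attempt and no reset: what is moved stays moved. The work goes in short steps, Python scripts to look and compute and a tool call to move; the robot and the scene stay as the last step left them, time stands still between calls to the robot, and variables do not carry over. Pictures are saved under pics/ and viewed, at most 12 in all, crops included, and the job is handed in when it is done.

Besides the shell and the picture viewer there is one more tool, called after ">>>" in YAML: its name, and indented under it one key for each argument. send_rows: Moves the arm, as the interface text tells. Its arguments: {"type":"object","properties":{"travel":{"type":"array","items":{"type":"array","items":{"type":"number"}}},"yaw":{"type":"array","items":{"type":"number"}},"claw":{"type":"number"},"grip_force":{"type":"number"}},"required":["travel","yaw"]}

```bash
mkdir -p pics; ls; cat > h.py <<'E'
import numpy as np,cv2
from workcell import monitor,imaging,job
def shot(n,f=None):
    p=imaging.get_image(n)
    if f: cv2.imwrite('pics/'+f,cv2.cvtColor(p['image'],cv2.COLOR_RGB2BGR))
    return p
def ray(p,u,v):
    K=np.array(p['K']);d=np.linalg.inv(K)@[u,v,1];d=np.array(p['rotation'])@[d[0],-d[1],-d[2]]
    return np.array(p['origin']),d
def onz(p,u,v,z):
    o,d=ray(p,u,v);return o+d*(z-o[2])/d[2]
def proj(p,X):
    c=np.array(p['rotation']).T@(np.array(X)-p['origin']);q=np.array(p['K'])@[c[0],-c[1],-c[2]];return q[:2]/q[2]
E
python3 - <<'E'
from h import *
np.set_printoptions(precision=4,suppress=True)
print(monitor.get_state())
for n in('top','scene'):
    p=shot(n,n+'0.png');print(n,[k for k in p],p['K'],p['origin'],p['rotation'])
    for t in 'square blade_tip stock_end block block_corner block_far case beaker sample_bottle jar rule bar_a flask'.split():
        print(t,[(round(r['score'],2),np.round(r['position'],3).tolist(),proj(p,r['position']).round().tolist()) for r in imaging.place_of(p,t)[:3]])
E
```

```text
pics
{'clock': 0.0, 'joints': array([ 1.1931,  0.3219, -0.0701,  1.4517,  0.0226,  1.3708, -0.0569]), 'joint_velocities': array([ 0.0017, -0.0003, -0.0003, -0.0006, -0.0001,  0.0016,  0.0001]), 'joint_torque': array([  0.0005, -49.1294,  -0.4036, -31.2536,  -0.0638,   0.0437,
         0.0002]), 'ee_pos': array([ 0.2479, -0.6003,  0.2214]), 'tcp_rot': array([-3.1397,  0.0001,  0.3918]), 'wrist_force': array([-0.4309, -0.5111, -0.3554]), 'moment': array([-0.0413,  0.0317,  0.0147]), 'grip_force': 0.0, 'gripper_width': 0.08711436988821268}
top ['image', 'K', 'origin', 'rotation', 'shot'] [[426.7366   0.     321.3518]
 [  0.     426.7366 200.7843]
 [  0.       0.       1.    ]] [ 0.418  -0.0281  1.1949] [ 0.0757 -0.0017 -1.5852]Traceback (most recent call last):
  File "<stdin>", line 7, in <module>
  File "h.py", line 13, in proj
    c=np.array(p['rotation']).T@(np.array(X)-p['origin']);q=np.array(p['K'])@[c[0],-c[1],-c[2]];return q[:2]/q[2]
                                                                              ~^^^
IndexError: invalid index to scalar variable.
```

```bash
sed -i "s/    return p$/    from scipy.spatial.transform import Rotation as Ro\n    p['R']=Ro.from_euler('xyz',p['rotation']).as_matrix()\n    return p/; s/np.array(p\['rotation'\])/p['R']/g" h.py
python3 - <<'E'
from h import *
np.set_printoptions(precision=4,suppress=True)
for n in('top','scene'):
    p=shot(n,n+'0.png');print(n,p['origin'],p['rotation'])
    for t in 'square blade_tip stock_end block block_corner block_far case beaker sample_bottle jar rule bar_a flask'.split():
        print(t,[(round(r['score'],2),np.round(r['position'],3).tolist(),proj(p,r['position']).round().tolist()) for r in imaging.place_of(p,t)[:3]])
E
```

```text
top [ 0.418  -0.0281  1.1949] [ 0.0757 -0.0017 -1.5852]
square [(0.82, [0.518, 0.306, 0.038], [197.0, 198.0])]
blade_tip [(0.91, [0.544, 0.138, 0.05], [258.0, 187.0])]
stock_end [(0.56, [0.631, 0.326, 0.047], [189.0, 156.0])]
block [(0.96, [0.252, 0.241, 0.001], [224.0, 295.0]), (0.88, [0.55, -0.214, 0.001], [386.0, 185.0]), (0.66, [0.273, -0.216, 0.001], [389.0, 285.0])]
block_corner [(0.91, [0.31, -0.106, -0.0], [349.0, 272.0]), (0.67, [0.502, -0.104, 0.0], [347.0, 203.0]), (0.67, [0.136, 0.216, 0.004], [233.0, 338.0])]
block_far [(0.79, [0.366, 0.26, 0.0], [217.0, 253.0])]
case [(0.72, [0.559, 0.246, 0.0], [222.0, 184.0])]
beaker [(0.82, [0.744, 0.029, 0.005], [299.0, 118.0]), (0.41, [0.78, -0.153, 0.002], [363.0, 105.0])]
sample_bottle [(0.65, [0.757, 0.301, -0.002], [204.0, 116.0])]
jar [(0.68, [0.759, 0.302, -0.004], [203.0, 115.0]), (0.61, [0.404, -0.004, 0.002], [312.0, 238.0]), (0.55, [0.778, -0.15, 0.003], [362.0, 106.0])]
rule [(0.6, [0.78, -0.153, 0.004], [363.0, 105.0])]
bar_a [(0.85, [0.431, -0.352, -0.001], [436.0, 227.0]), (0.83, [0.687, -0.376, 0.003], [442.0, 136.0]
[... 574 characters left out ...]
89.0, 170.0])]
block_far [(0.85, [0.6, -0.317, -0.002], [205.0, 261.0]), (0.77, [0.365, 0.26, 0.006], [420.0, 173.0]), (0.69, [0.236, -0.325, -0.004], [213.0, 160.0])]
case [(0.63, [0.556, 0.248, -0.005], [432.0, 229.0]), (0.24, [0.693, -0.368, 0.002], [177.0, 296.0])]
beaker [(0.98, [0.744, 0.031, -0.005], [357.0, 302.0])]
sample_bottle [(0.82, [0.758, 0.301, 0.005], [480.0, 295.0]), (0.52, [0.426, -0.351, -0.0], [197.0, 208.0])]
jar [(0.63, [0.402, 0.003, -0.002], [329.0, 192.0])]
rule [(0.66, [0.784, -0.151, -0.001], [275.0, 325.0])]
bar_a [(0.82, [0.426, -0.352, -0.002], [197.0, 208.0]), (0.58, [0.689, -0.372, 0.001], [176.0, 295.0])]
flask [(0.63, [0.771, 0.163, 0.001], [419.0, 306.0])]
```

View pics/top0.png

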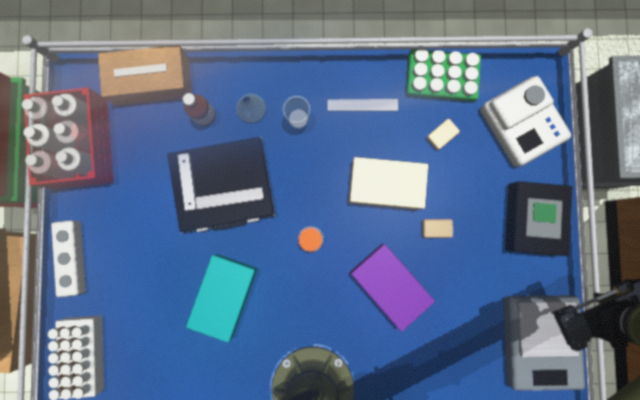

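View pics/scene0.png

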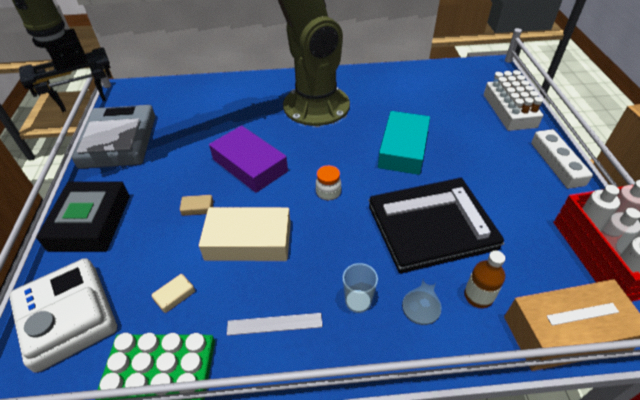

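Candidates for the square in the top view:
- The white L on the black case, corner about (192,205).
- The plain rule at (363,105).
- The white strip on the cardboard box at (140,70).

The L fits the description. For the block I take the cream one at (389,183), not the purple (391,287) or turquoise (221,297).

```bash
cat >> h.py <<'E'
from scipy.spatial.transform import Rotation as Ro
def mv(x,y,z,yaw,frm=None):
    s=monitor.get_state();a=frm or (*s['ee_pos'],s['tcp_rot'][2])
    R=Ro.from_euler('xyz',[np.pi,0,a[3]]).as_matrix()
    return (R.T@(np.array([x,y,z])-a[:3])/.04).round(3).tolist(), round(-np.degrees(yaw-a[3])/5,3)
E
python3 - <<'E'
from h import *
print(mv(.55,-.30,.30,.16)); print(mv(.47,.24,.33,.16,(.55,-.30,.30,.16)))
E
```

```text
([9.845, -4.068, -1.936], np.float64(2.656))
([0.176, -13.646, -0.75], np.float64(-0.0))
```

>>> send_rows:
  travel:
    - [1.1,-0.45,-0.3]
    - [2.2,-0.9,-0.6]
    - [3.3,-1.35,-0.9]
    - [4.4,-1.8,-1.2]
    - [5.5,-2.25,-1.5]
    - [6.6,-2.7,-1.8]
    - [7.7,-3.15,-1.9]
    - [8.8,-3.6,-1.9]
    - [9.85,-4.05,-1.9]
    - [9.85,-4.05,-1.9]
    - [9.85,-4.05,-1.9]
  yaw: [0.3,0.6,0.9,1.2,1.5,1.8,2.1,2.4,2.65,2.65,2.65]

```text
clock: 2.6
ee_pos: [0.5513, -0.299, 0.2984]
tcp_rot: [-3.141, 0.0, 0.164]
wrist_force: [-0.2, -1.2, -0.3]
gripper_width: 0.087
grip_force: 0.0
```

```bash
python3 - <<'E'
from h import *
s=monitor.get_state();print(s['ee_pos'],s['tcp_rot'],s['wrist_force'])
p=shot('wrist','w1.png');print(p['origin'],p['rotation'],p['K'])
for t in 'block block_corner block_far'.split():
    print(t,[(round(r['score'],2),np.round(r['position'],3).tolist(),proj(p,r['position']).round().tolist()) for r in imaging.place_of(p,t)[:3]])
print(mv(.47,.24,.33,.16))
E
```

```text
[ 0.55134778 -0.29902413  0.29837118] [-3.14145297e+00  2.80329591e-04  1.64186853e-01] [-0.19387756 -1.19633426 -0.34872095]
[ 0.62007333 -0.28688404  0.46109847] [-2.60155719e-01 -2.98534384e-04 -1.40646519e+00] [[316.75081821   0.         320.77723188]
 [  0.         316.75081821 201.45671028]
 [  0.           0.           1.        ]]
block [(0.79, [0.277, -0.216, 0.001], [245.0, 320.0]), (0.65, [0.553, -0.213, 0.002], [263.0, 156.0])]
block_corner []
block_far [(0.88, [0.6, -0.317, 0.0], [339.0, 135.0])]
([0.169, -13.704, -0.786], np.float64(-0.028))
```

View pics/w1.png

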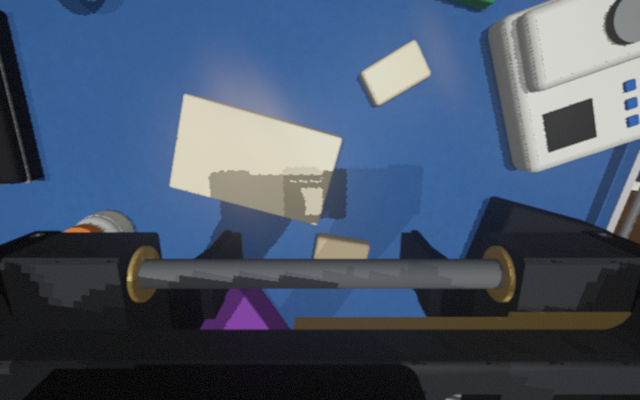

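Wrist view shows the cream block whole, with top corners at (183,94), (342,139), (317,223) and (170,187). On to the square.

>>> send_rows:
  travel:
    - [0,-1.15,0]
    - [0,-2.3,-0.1]
    - [0,-3.5,-0.2]
    - [0,-4.7,-0.3]
    - [0,-5.9,-0.4]
    - [0,-7.1,-0.5]
    - [0,-8.3,-0.6]
    - [0,-9.5,-0.7]
    - [0,-10.7,-0.8]
    - [0,-11.9,-0.8]
    - [0,-13,-0.8]
    - [0,-13.3,-0.8]
  yaw: [0,0,0,0,0,0,0,0,0,0,0,0]

```text
clock: 4.0
ee_pos: [0.4635, 0.2293, 0.3312]
tcp_rot: [-3.14, -0.001, 0.167]
wrist_force: [-0.0, 1.2, 0.0]
gripper_width: 0.0874
grip_force: 0.0
```

```bash
python3 - <<'E'
from h import *
s=monitor.get_state();print(s['ee_pos'],s['tcp_rot'],s['wrist_force'])
p=shot('wrist','w2.png');print(p['origin'],p['rotation'])
for t in 'square blade_tip stock_end case'.split():
    print(t,[(round(r['score'],2),np.round(r['position'],3).tolist(),proj(p,r['position']).round().tolist()) for r in imaging.place_of(p,t)[:3]])
E
```

```text
[0.46347987 0.22932375 0.33118363] [-3.13953989e+00 -9.98322217e-04  1.66797983e-01] [-0.02316398  1.1751661   0.02528475]
[0.532009   0.24134778 0.4939909 ] [-0.25889144  0.00160875 -1.40379064]
square [(0.68, [0.515, 0.31, 0.046], [270.0, 122.0])]
blade_tip [(0.97, [0.538, 0.138, 0.052], [397.0, 126.0])]
stock_end [(0.73, [0.633, 0.327, 0.052], [268.0, 24.0])]
case [(0.77, [0.557, 0.244, -0.001], [322.0, 100.0])]
```

View pics/w2.png

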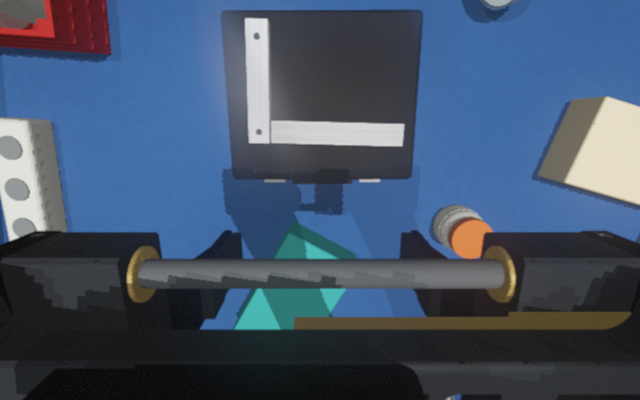

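```bash
cat > fit.py <<'E'
from h import *
from scipy.optimize import minimize
def box(x0,x1,y0,y1,z1): return np.array([[x,y,z] for x in(x0,x1) for y in(y0,y1) for z in(0,z1)])
MOD={'square':[box(-.03,.12,0,.028,.02),box(-.03,0,-.18,0,.01)],'block':[box(-.06,.06,-.1,.1,.06)]}
S=4
def sil(p,name,q):
    c,s=np.cos(q[3]),np.sin(q[3]);R=np.array([[c,-s,0],[s,c,0],[0,0,1]]);im=np.zeros((400*S,640*S),np.uint8)
    for b in MOD[name]:
        P=np.array([proj(p,R@v+q[:3]) for v in b]);h=cv2.convexHull(((P+.5)*S*16).astype(np.int32))
        cv2.fillPoly(im,[h],255,shift=4)
    return cv2.resize(im,(640,400),interpolation=cv2.INTER_AREA)/255.
def fit(views,name,q0,zfix=None):
    def cost(q):
        q=np.array(q) if zfix is None else np.array([q[0],q[1],zfix,q[-1]])
        return sum(np.abs(sil(p,name,q)-m)[v].sum()/m.sum() for p,m,v in views)
    q0=np.array(q0) if zfix is None else np.array([q0[0],q0[1],q0[3]])
    d=np.diag([.006,.006,.006,.05] if zfix is None else [.006,.006,.05])
    r=minimize(cost,q0,method='Nelder-Mead',options=dict(initial_simplex=np.vstack([q0,q0+d]),xatol=1e-4,fatol=1e-5,maxiter=200))
    return r.x.round(4),round(r.fun,4)
def view(p,name,X,vis=None):
    "mask whose centroid lies nearest to the projected X"
    c=[np.array(r['pixels'],float) for r in imaging.masks_of(p,name)]
    f=lambda m:np.linalg.norm(np.argwhere(m>0).mean(0)[::-1]-proj(p,X))
    if not c: return None
    m=min(c,key=f);return (p,m,np.ones_like(m,bool) if vis is None else vis)
E
python3 - <<'E'
from fit import *
vs={n:shot(n) for n in('wrist','top','scene')}
for name,X,q0 in(('square',[.54,.27,.05],[.517,.307,.045,.16]),('block',[.553,-.213,.05],[.553,-.213,0,-.08])):
    V=[]
    for n,p in vs.items():
        if name=='block' and n=='wrist': continue
        v=view(p,name,X)
        if v is None: print('no',name,n);continue
        V.append(v);print(name,n,v[1].sum(),fit([v],name,q0,q0[2]))
    print(name,'all',fit(V,name,q0))
E
```

```text
square wrist 6163.0 (array([0.5176, 0.3093, 0.1409]), np.float64(0.0388))
square top 945.0 (array([0.5201, 0.3077, 0.138 ]), np.float64(0.6238))
square scene 1595.0 (array([0.5168, 0.3074, 0.1379]), np.float64(0.0672))
square all (array([0.5184, 0.3077, 0.0474, 0.1413]), np.float64(0.7957))
block top 3483.0 (array([ 0.5528, -0.2125, -0.1075]), np.float64(0.0214))
block scene 4664.0 (array([ 0.55  , -0.2129, -0.1053]), np.float64(0.0191))
block all (array([ 0.5522, -0.2126,  0.0014, -0.1064]), np.float64(0.0469))
```

```bash
python3 - <<'E'
from h import *
i=cv2.imread('pics/w2.png')[5:190,215:430];cv2.imwrite('pics/w2c.png',cv2.resize(i,None,fx=3,fy=3,interpolation=cv2.INTER_CUBIC))
print(mv(.5324,.3243,.12,.141));print(mv(.5324,.3243,.049,.141,(.5324,.3243,.12,.141)))
E
```

```text
([2.048, -2.206, 5.263], np.float64(0.216))
([0.0, -0.0, 1.775], np.float64(-0.0))
```

View pics/w2c.png

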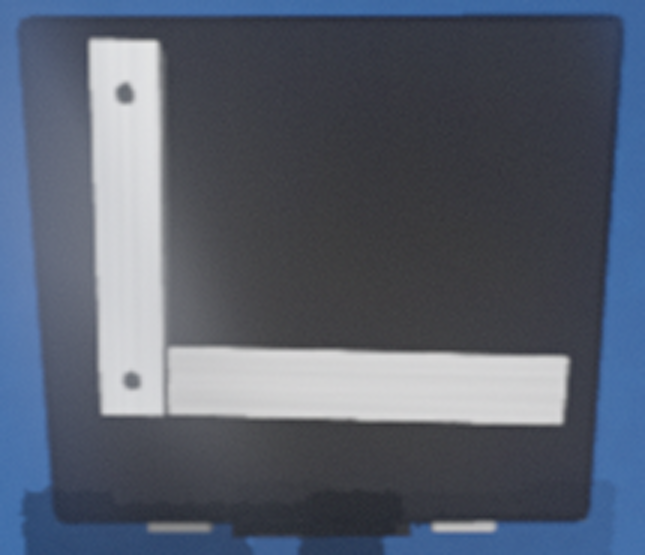

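The crop shows the L on the case: a thicker stock with two screws (left, vertical) and a thinner blade running right from its lower end. The inner corner is at about (168,347) in the crop. This is the square.

>>> send_rows:
  travel:
    - [0.5,-0.5,0.8]
    - [1.0,-1.0,1.6]
    - [1.5,-1.6,2.4]
    - [2.05,-2.2,3.2]
    - [2.05,-2.2,4.0]
    - [2.05,-2.2,4.7]
    - [2.05,-2.2,5.25]
    - [2.05,-2.2,5.25]
    - [2.05,-2.2,5.25]
    - [2.05,-2.2,5.25]
  yaw: [0.2,0.2,0.2,0.2,0.2,0.2,0.2,0.2,0.2,0.2]
  claw: 60

```text
clock: 5.65
ee_pos: [0.5332, 0.3252, 0.1223]
tcp_rot: [-3.141, -0.003, 0.143]
wrist_force: [-0.3, -0.5, -0.4]
gripper_width: 0.0598
grip_force: 0.0
```

```bash
python3 - <<'E'
from h import *
s=monitor.get_state();print(s['ee_pos'],s['tcp_rot'],s['wrist_force'])
print(mv(.5324,.3243,.049,.141))
E
```

```text
[0.53323821 0.32517523 0.12233278] [-3.14067308e+00 -2.55916258e-03  1.42900530e-01] [-0.26925473 -0.54608242 -0.35728204]
([-0.024, 0.019, 1.833], np.float64(0.022))
```

>>> send_rows:
  travel:
    - [0,0,0.4]
    - [0,0,0.8]
    - [0,0,1.2]
    - [0,0,1.5]
    - [0,0,1.7]
    - [0,0,1.8]
    - [0,0,1.8]
    - [0,0,1.8]
  yaw: [0,0,0,0,0,0,0,0]

```text
clock: 6.45
ee_pos: [0.5326, 0.3249, 0.049]
tcp_rot: [-3.141, -0.001, 0.143]
wrist_force: [-0.1, -0.1, 0.8]
gripper_width: 0.06
grip_force: 0.0
```

>>> send_rows:
  travel:
    - [0,0,0]
    - [0,0,0]
    - [0,0,0]
    - [0,0,0]
    - [0,0,0]
    - [0,0,0]
    - [0,0,0]
    - [0,0,0]
  yaw: [0,0,0,0,0,0,0,0]
  claw: 20
  grip_force: 45

```text
clock: 7.25
ee_pos: [0.5324, 0.3244, 0.0486]
tcp_rot: [3.141, -0.0, 0.143]
wrist_force: [0.5, 0.1, 1.2]
gripper_width: 0.0276
grip_force: 45.0
```

>>> send_rows:
  travel:
    - [0,0,-0.2]
    - [0,0,-0.5]
    - [0,0,-0.9]
    - [0,0,-1.4]
    - [0,0,-1.9]
    - [0,0,-2.4]
    - [0,0,-2.8]
    - [0,0,-3]
    - [0,0,-3]
  yaw: [0,0,0,0,0,0,0,0,0]

```text
clock: 8.15
ee_pos: [0.5329, 0.3251, 0.1701]
tcp_rot: [-3.141, -0.002, 0.143]
wrist_force: [-0.1, 0.5, -4.0]
gripper_width: 0.0278
grip_force: 45.0
```

```bash
python3 - <<'E'
from h import *
s=monitor.get_state();print(s['ee_pos'],s['tcp_rot'],s['wrist_force'],s['moment'],s['gripper_width'])
print(mv(.5164,-.0660,.16,-.1065))
E
```

```text
[0.53290909 0.32507415 0.17014691] [-3.14088685e+00 -2.47526522e-03  1.43114469e-01] [-0.11524484  0.54519561 -3.95870715] [0.16480144 0.0853104  0.02760312] 0.027795552813205626
([-1.803, 9.618, 0.254], np.float64(2.86))
```

>>> send_rows:
  travel:
    - [-0.05,0.3,0]
    - [-0.2,0.9,0]
    - [-0.4,1.7,0]
    - [-0.5,2.6,0]
    - [-0.7,3.5,0]
    - [-0.85,4.4,0]
    - [-1.0,5.3,0]
    - [-1.15,6.2,0]
    - [-1.35,7.1,0]
    - [-1.5,7.9,0]
    - [-1.6,8.6,0]
    - [-1.7,9.1,0]
  yaw: [0.1,0.3,0.55,0.8,1.1,1.35,1.6,1.9,2.15,2.4,2.6,2.7]

```text
clock: 9.35
ee_pos: [0.5152, -0.0491, 0.1672]
tcp_rot: [3.141, 0.003, -0.097]
wrist_force: [-0.6, -0.1, -3.0]
gripper_width: 0.028
grip_force: 45.0
```

```bash
python3 - <<'E'
from h import *
s=monitor.get_state();print(s['ee_pos'],s['tcp_rot'],s['wrist_force'])
print(mv(.5164,-.0660,.16,-.1065))
E
```

```text
[ 0.51515918 -0.04905199  0.16717813] [ 3.14051082e+00  2.73588625e-03 -9.69279317e-02] [-0.5614146  -0.12505724 -2.95743773]
([0.072, 0.419, 0.179], np.float64(0.11))
```

>>> send_rows:
  travel:
    - [0.05,0.3,0.1]
    - [0.05,0.4,0.4]
    - [0.05,0.4,0.8]
    - [0.05,0.4,1.2]
    - [0.05,0.4,1.5]
    - [0.05,0.4,1.5]
    - [0.05,0.4,1.5]
  yaw: [0.1,0.1,0.1,0.1,0.1,0.1,0.1]

```text
clock: 10.05
ee_pos: [0.5173, -0.0608, 0.1082]
tcp_rot: [-3.141, 0.001, -0.1]
wrist_force: [-0.3, -0.6, -2.9]
gripper_width: 0.0274
grip_force: 45.0
```

```bash
python3 - <<'E'
from fit import *
s=monitor.get_state();print(s['ee_pos'],s['tcp_rot'],s['wrist_force'])
c,n=np.cos(-.1065),np.sin(-.1065)
z=s['ee_pos'][2]-.003
vs={n_:shot(n_,n_+'3.png') for n_ in('wrist','top','scene')}
for name,q0 in(('square',[.4985,-.0782,z,-.1065]),('block',[.552,-.2126,0,-.1065])):
    X=[.5,-.13,z] if name=='square' else q0[:3]
    V=[]
    for k,p in vs.items():
        v=view(p,name,X)
        if v is None: print('no',name,k);continue
        print(name,k,v[1].sum(),fit([v],name,q0,q0[2]))
E
```

```text
[ 0.51728148 -0.06084112  0.10820529] [-3.14113682e+00  7.35216460e-04 -1.00167984e-01] [-0.33469871 -0.552709   -2.92900329]
square wrist 17127.0 (array([ 0.4989, -0.0723, -0.1017]), np.float64(1.0299))
square top 445.0 (array([ 0.5005, -0.0763, -0.0977]), np.float64(2.4884))
square scene 1302.0 (array([ 0.4982, -0.0745, -0.0946]), np.float64(0.2339))
block wrist 46981.0 (array([ 0.5513, -0.2123, -0.0941]), np.float64(0.0227))
block top 2344.0 (array([ 0.5527, -0.2148, -0.124 ]), np.float64(0.5074))
block scene 4486.0 (array([ 0.55  , -0.2127, -0.0862]), np.float64(0.0521))
```

View pics/wrist3.png

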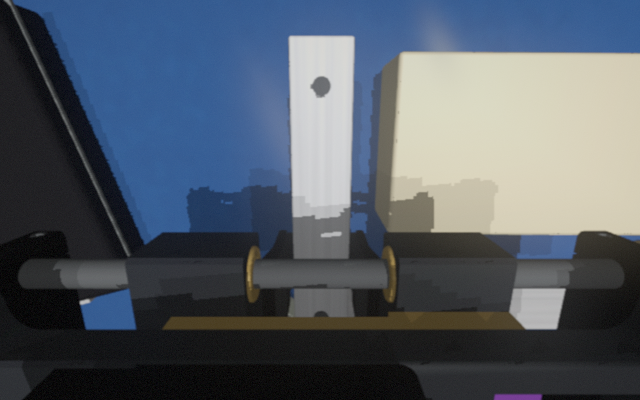

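The wrist view shows the stock held level at (320,150), with the block's left face about 30 mm to its right. Now I lower it.

>>> send_rows:
  travel:
    - [0,0.05,0.4]
    - [0,0.08,0.8]
    - [0,0.08,1.2]
    - [0,0.08,1.6]
    - [0,0.08,1.9]
    - [0,0.08,2.15]
    - [0,0.08,2.3]
    - [0,0.08,2.4]
    - [0,0.08,2.45]
    - [0,0.08,2.5]
    - [0,0.08,2.5]
    - [0,0.08,2.5]
  yaw: [0,0,0,0,0,0,0,0,0,0,0,0]

```text
clock: 11.7
ee_pos: [0.5174, -0.0648, 0.0089]
tcp_rot: [3.141, -0.001, -0.101]
wrist_force: [-0.2, -0.4, -4.6]
gripper_width: 0.0277
grip_force: 45.0
```

>>> send_rows:
  travel:
    - [0,0,0.03]
    - [0,0,0.06]
    - [0,0,0.09]
    - [0,0,0.11]
    - [0,0,0.11]
  yaw: [0,0,0,0,0]

```text
clock: 12.2
ee_pos: [0.5169, -0.0648, 0.0039]
tcp_rot: [3.142, 0.0, -0.101]
wrist_force: [-0.2, 0.2, -3.9]
gripper_width: 0.0278
grip_force: 45.0
```

>>> send_rows:
  travel:
    - [0,0,0.02]
    - [0,0,0.04]
    - [0,0,0.04]
  yaw: [0,0,0]

```text
clock: 12.5
ee_pos: [0.5172, -0.0647, 0.0035]
tcp_rot: [3.141, 0.0, -0.101]
wrist_force: [-3.6, 0.8, 5.8]
gripper_width: 0.0274
grip_force: 45.0
```

>>> send_rows:
  travel:
    - [0,0,0]
    - [0,0,0]
    - [0,0,0]
    - [0,0,0]
  yaw: [0,0,0,0]
  claw: 40

```text
clock: 12.9
ee_pos: [0.5173, -0.0648, 0.0026]
tcp_rot: [3.141, -0.0, -0.101]
wrist_force: [-0.1, -0.4, 0.2]
gripper_width: 0.0396
grip_force: 0.0
```

>>> send_rows:
  travel:
    - [0,0,-0.3]
    - [0,0,-0.8]
    - [0,0,-1.5]
    - [0,0,-2.3]
    - [-1,0,-2.8]
    - [-2,0,-2.8]
    - [-2.5,0,-2.8]
    - [-2.5,0,-2.8]
  yaw: [0,0,0,0,0,0,0,0]

```text
clock: 13.7
ee_pos: [0.4155, -0.0548, 0.1152]
tcp_rot: [3.139, 0.0, -0.102]
wrist_force: [0.6, -0.5, 0.2]
gripper_width: 0.0399
grip_force: 0.0
```

```bash
cat > look.py <<'E'
from fit import *
import sys
s=monitor.get_state();print(s['ee_pos'],s['tcp_rot'],s['wrist_force'])
vs={n_:shot(n_,n_+sys.argv[1]+'.png') for n_ in('wrist','scene','top')}
for name,q0 in(('square',[.495,-.078,0,-.1]),('block',[.5505,-.2126,0,-.1])):
    X=[.5,-.13,0] if name=='square' else q0[:3]
    for k,p in vs.items():
        v=view(p,name,X)
        if v is None: print('no',name,k);continue
        print(name,k,v[1].sum(),fit([v],name,q0,0))
E
python3 look.py 4
```

```text
[ 0.41546378 -0.0548367   0.11518801] [ 3.13910179e+00  4.66198367e-06 -1.01731921e-01] [ 0.64635085 -0.48430962  0.23782892]
square wrist 13131.0 (array([ 0.4988, -0.0759, -0.1017]), np.float64(0.0313))
square scene 753.0 (array([ 0.4984, -0.0781, -0.0986]), np.float64(0.9392))
square top 957.0 (array([ 0.5018, -0.0773, -0.1145]), np.float64(0.3608))
block wrist 24124.0 (array([ 0.5515, -0.2123, -0.1032]), np.float64(0.0045))
block scene 4535.0 (array([ 0.5505, -0.2136, -0.0925]), np.float64(0.0412))
block top 3531.0 (array([ 0.5529, -0.2127, -0.0995]), np.float64(0.0247))
```

View pics/wrist4.png

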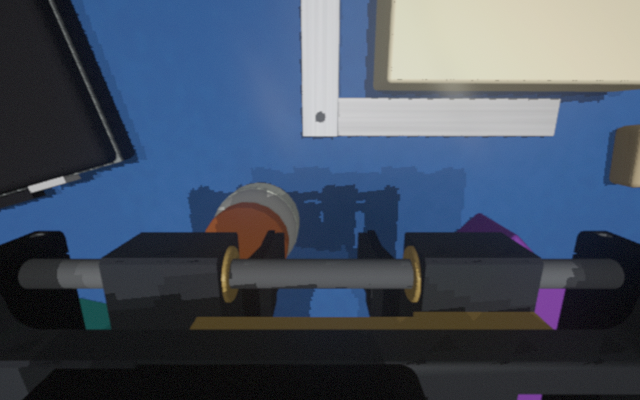

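The wrist view shows the square flat: stock at (320,65), blade at (450,118). Measured against the block it has about 6.5 mm gap in x and 30 mm in y, with parallel edges. Next I push the stock in −y with closed fingers.

```bash
python3 - <<'E'
from h import *
print(mv(.5288,-.0186,.115,-.1025))
print(mv(.5288,-.0186,.006,-.1025,(.5288,-.0186,.115,-.1025)))
E
```

```text
([2.665, -1.17, -0.016], np.float64(0.018))
([0.0, -0.0, 2.725], np.float64(-0.0))
```

>>> send_rows:
  travel:
    - [0.6,-0.3,0]
    - [1.2,-0.6,0]
    - [1.9,-0.9,0]
    - [2.65,-1.17,0]
    - [2.65,-1.17,0.6]
    - [2.65,-1.17,1.2]
    - [2.65,-1.17,1.8]
    - [2.65,-1.17,2.3]
    - [2.65,-1.17,2.6]
    - [2.65,-1.17,2.72]
    - [2.65,-1.17,2.72]
    - [2.65,-1.17,2.72]
  yaw: [0,0,0,0,0,0,0,0,0,0,0,0]
  claw: 0
  grip_force: 10

```text
clock: 15.35
ee_pos: [0.5286, -0.0188, 0.0066]
tcp_rot: [3.142, -0.001, -0.101]
wrist_force: [0.1, 0.3, 0.8]
gripper_width: 0.0
grip_force: 0.0
```

>>> send_rows:
  travel:
    - [0,0.1,0]
    - [0,0.2,0]
    - [0,0.3,0]
    - [0,0.4,0]
    - [0,0.5,0]
    - [0,0.6,0]
    - [0,0.7,0]
    - [0,0.75,0]
    - [0,0.75,0]
  yaw: [0,0,0,0,0,0,0,0,0]

```text
clock: 16.25
ee_pos: [0.5248, -0.0486, 0.0058]
tcp_rot: [-3.141, -0.0, -0.101]
wrist_force: [1.0, 2.2, 0.6]
gripper_width: 0.0006
grip_force: 0.7
```

>>> send_rows:
  travel:
    - [0,0.08,0]
    - [0,0.16,0]
    - [0,0.24,0]
    - [0,0.32,0]
    - [0,0.32,0]
  yaw: [0,0,0,0,0]

```text
clock: 16.75
ee_pos: [0.5234, -0.0623, 0.0058]
tcp_rot: [3.141, -0.0, -0.102]
wrist_force: [0.7, 2.1, -0.0]
gripper_width: 0.0004
grip_force: 0.6
```

```bash
python3 look.py 5
```

```text
[ 0.52341329 -0.06230133  0.00575328] [ 3.14090039e+00 -3.51227891e-06 -1.02085398e-01] [ 0.72158712  2.07478961 -0.02147882]
square wrist 11362.0 (array([ 0.4977, -0.0984, -0.0795]), np.float64(1.7952))
square scene 487.0 (array([ 0.5107, -0.0972, -0.1208]), np.float64(2.0426))
square top 395.0 (array([ 0.498, -0.1  , -0.1  ]), np.float64(2.2542))
block wrist 57246.0 (array([ 0.5727, -0.221 ,  0.1308]), np.float64(0.2572))
block scene 4371.0 (array([ 0.5494, -0.2129, -0.0907]), np.float64(0.0797))
block top 2775.0 (array([ 0.5528, -0.2145, -0.1295]), np.float64(0.2866))
```

>>> send_rows:
  travel:
    - [0,-0.2,0]
    - [0,-0.3,-0.3]
    - [0,-0.3,-1]
    - [0,-0.3,-1.8]
    - [0,-0.3,-2.6]
    - [-0.9,-0.3,-2.8]
    - [-1.8,-0.3,-2.8]
    - [-2.7,-0.3,-2.8]
    - [-2.7,-0.3,-2.8]
    - [-2.7,-0.3,-2.8]
  yaw: [0,0,0,0,0,0,0,0,0,0]

```text
clock: 18.2
ee_pos: [0.4175, -0.0384, 0.1187]
tcp_rot: [3.14, -0.002, -0.101]
wrist_force: [0.6, -0.3, 0.6]
gripper_width: 0.0003
grip_force: 0.0
```

```bash
python3 look.py 6; python3 - <<'E'
from h import *
print(mv(.4416,-.1474,.115,-.1025))
E
```

```text
[ 0.41753204 -0.03835485  0.11874429] [ 3.13984459e+00 -2.38817476e-03 -1.00584178e-01] [ 0.58224805 -0.32876028  0.64885888]
square wrist 13238.0 (array([ 0.4968, -0.0959, -0.1058]), np.float64(0.0216))
no square scene
square top 1004.0 (array([ 0.5017, -0.0952, -0.1356]), np.float64(0.304))
block wrist 22693.0 (array([ 0.5514, -0.2123, -0.1062]), np.float64(0.0036))
block scene 4678.0 (array([ 0.5496, -0.2132, -0.1082]), np.float64(0.0225))
block top 3458.0 (array([ 0.5526, -0.213 , -0.1024]), np.float64(0.034))
([0.875, 2.652, 0.064], np.float64(0.017))
```

>>> send_rows:
  travel:
    - [0.3,0.9,0]
    - [0.6,1.8,0]
    - [0.85,2.65,0]
    - [0.85,2.65,0.6]
    - [0.85,2.65,1.3]
    - [0.85,2.65,2]
    - [0.85,2.65,2.5]
    - [0.85,2.65,2.75]
    - [0.85,2.65,2.8]
    - [0.85,2.65,2.8]
  yaw: [0,0,0,0,0,0,0,0,0,0]

```text
clock: 19.65
ee_pos: [0.4408, -0.1475, 0.0061]
tcp_rot: [-3.142, -0.0, -0.101]
wrist_force: [-0.7, -0.5, 0.6]
gripper_width: 0.0005
grip_force: 0.0
```

>>> send_rows:
  travel:
    - [0.06,0,0]
    - [0.12,0,0]
    - [0.18,0,0]
    - [0.24,0,0]
    - [0.28,0,0]
    - [0.28,0,0]
  yaw: [0,0,0,0,0,0]

```text
clock: 20.25
ee_pos: [0.4506, -0.1486, 0.0056]
tcp_rot: [3.142, 0.002, -0.101]
wrist_force: [-3.1, 0.2, 1.8]
gripper_width: 0.0006
grip_force: 1.6
```

>>> send_rows:
  travel:
    - [0.03,0,0]
    - [0.06,0,0]
    - [0.09,0,0]
    - [0.09,0,0]
  yaw: [0,0,0,0]

```text
clock: 20.65
ee_pos: [0.4556, -0.1489, 0.0056]
tcp_rot: [-3.142, -0.001, -0.101]
wrist_force: [-1.2, 0.3, -1.0]
gripper_width: 0.0003
grip_force: 0.7
```

>>> send_rows:
  travel:
    - [0.02,0,0]
    - [0.03,0,0]
    - [0.03,0,0]
  yaw: [0,0,0]

```text
clock: 20.95
ee_pos: [0.4558, -0.1489, 0.0056]
tcp_rot: [-3.142, 0.001, -0.101]
wrist_force: [-3.6, 0.6, 1.0]
gripper_width: 0.0004
grip_force: 1.7
```

>>> send_rows:
  travel:
    - [0.02,0,0]
    - [0.03,0,0]
    - [0.03,0,0]
  yaw: [0,0,0]

```text
clock: 21.25
ee_pos: [0.4567, -0.1488, 0.0055]
tcp_rot: [-3.141, 0.002, -0.101]
wrist_force: [-4.7, 1.1, 1.8]
gripper_width: 0.0006
grip_force: 2.7
```

>>> send_rows:
  travel:
    - [-0.2,0,0]
    - [-0.3,0,-0.5]
    - [-0.3,0,-1.3]
    - [-0.3,0,-2.1]
    - [-0.3,0,-2.8]
    - [-0.5,-0.9,-2.8]
    - [-0.7,-1.7,-2.8]
    - [-0.85,-2.4,-2.8]
    - [-0.85,-2.4,-2.8]
    - [-0.85,-2.4,-2.8]
  yaw: [0,0,0,0,0,0,0,0,0,0]

```text
clock: 22.25
ee_pos: [0.4344, -0.0502, 0.1184]
tcp_rot: [3.14, -0.003, -0.099]
wrist_force: [0.6, -1.3, 0.5]
gripper_width: 0.0004
grip_force: 0.0
```

```bash
cat > look2.py <<'E'
from fit import *
import sys
s=monitor.get_state();print(s['clock'],s['ee_pos'],s['tcp_rot'][2])
p=shot('wrist','wrist'+sys.argv[1]+'.png');q={}
for name,q0,X in(('square',[.502,-.10,0,-.1],[.5,-.13,0]),('block',[.5515,-.2123,0,-.105],[.5515,-.2123,0])):
    v=view(p,name,X);q[name],f=fit([v],name,q0,0);print(name,q[name],f)
a,b=q['square'],q['block'];c,s_=np.cos(b[2]),np.sin(b[2]);d=a[:2]-b[:2]
print('square in block: gap x %.1f y %.1f mm yaw %.2f deg'%(-60-1e3*(c*d[0]+s_*d[1]),1e3*(-s_*d[0]+c*d[1])-100,np.degrees(a[2]-b[2])))
E
python3 look2.py 7; python3 -c "
from h import *
print(mv(.5322,-.0514,.118,-.1025))"
```

```text
22.25 [ 0.43439853 -0.05015999  0.11839989] -0.09948987692762801
square [ 0.5029 -0.0963 -0.1052] 0.0188
block [ 0.5513 -0.2123 -0.1063] 0.005
square in block: gap x 0.4 y 10.2 mm yaw 0.06 deg
([2.446, -0.252, -0.002], np.float64(-0.006))
```

View pics/wrist7.png

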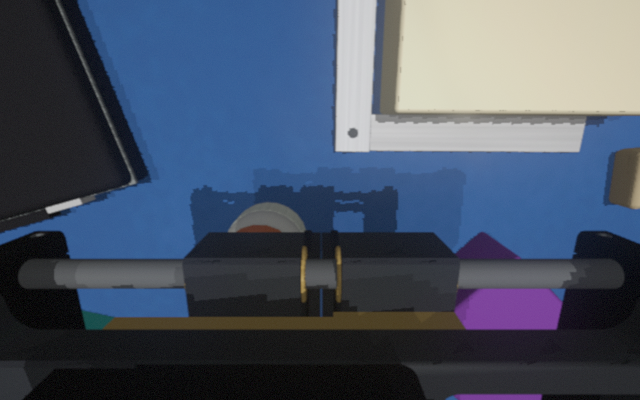

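The blade lies along the long face at (480,130); the stock gap on the left (about 10 mm) remains and the block hasn't moved. Now the −y push.

>>> send_rows:
  travel:
    - [0.8,-0.2,0]
    - [1.6,-0.25,0]
    - [2.45,-0.25,0]
    - [2.45,-0.25,0.6]
    - [2.45,-0.25,1.3]
    - [2.45,-0.25,2]
    - [2.45,-0.25,2.5]
    - [2.45,-0.25,2.75]
    - [2.45,-0.25,2.8]
    - [2.45,-0.25,2.8]
    - [2.45,-0.25,2.8]
  yaw: [0,0,0,0,0,0,0,0,0,0,0]

```text
clock: 23.5
ee_pos: [0.533, -0.0505, 0.0069]
tcp_rot: [3.141, -0.002, -0.102]
wrist_force: [0.4, 0.4, -0.3]
gripper_width: 0.0005
grip_force: 0.0
```

>>> send_rows:
  travel:
    - [0,0.08,0]
    - [0,0.16,0]
    - [0,0.24,0]
    - [0,0.32,0]
    - [0,0.4,0]
    - [0,0.45,0]
    - [0,0.45,0]
  yaw: [0,0,0,0,0,0,0]

```text
clock: 24.2
ee_pos: [0.5303, -0.0675, 0.006]
tcp_rot: [-3.141, -0.0, -0.101]
wrist_force: [-0.7, 3.1, 3.2]
gripper_width: 0.0005
grip_force: 1.7
```

>>> send_rows:
  travel:
    - [0,0.04,0]
    - [0,0.08,0]
    - [0,0.11,0]
    - [0,0.11,0]
  yaw: [0,0,0,0]

```text
clock: 24.6
ee_pos: [0.5298, -0.0722, 0.0059]
tcp_rot: [-3.141, -0.0, -0.101]
wrist_force: [0.1, 4.7, 3.6]
gripper_width: 0.0004
grip_force: 2.5
```

>>> send_rows:
  travel:
    - [0,0.02,0]
    - [0,0.02,0]
  yaw: [0,0]

```text
clock: 24.8
ee_pos: [0.5297, -0.0722, 0.0059]
tcp_rot: [-3.14, -0.0, -0.101]
wrist_force: [1.0, 6.8, 3.4]
gripper_width: 0.0006
grip_force: 3.1
```

>>> send_rows:
  travel:
    - [0,-0.2,0]
    - [0,-0.3,-0.4]
    - [0,-0.3,-1]
    - [0,-0.3,-1.8]
    - [0,-0.3,-2.6]
    - [-0.9,-0.3,-2.8]
    - [-1.8,-0.3,-2.8]
    - [-2.4,-0.3,-2.8]
    - [-2.4,-0.3,-2.8]
    - [-2.4,-0.3,-2.8]
  yaw: [0,0,0,0,0,0,0,0,0,0]

```text
clock: 25.8
ee_pos: [0.4355, -0.0525, 0.1187]
tcp_rot: [3.139, -0.002, -0.102]
wrist_force: [-0.0, 0.1, -0.2]
gripper_width: 0.0004
grip_force: 0.0
```

```bash
python3 look2.py 8; python3 - <<'E'
import cv2
i=cv2.imread('pics/wrist8.png')[0:190,310:640];cv2.imwrite('pics/w8c.png',cv2.resize(i,None,fx=2.4,fy=2.4,interpolation=cv2.INTER_CUBIC))
E
```

```text
25.8 [ 0.43549882 -0.05248601  0.11874354] -0.10190526821498347
square [ 0.5022 -0.1055 -0.1088] 0.0242
block [ 0.5507 -0.2149 -0.1081] 0.0053
square in block: gap x 0.0 y 3.5 mm yaw -0.04 deg
```

View pics/w8c.png

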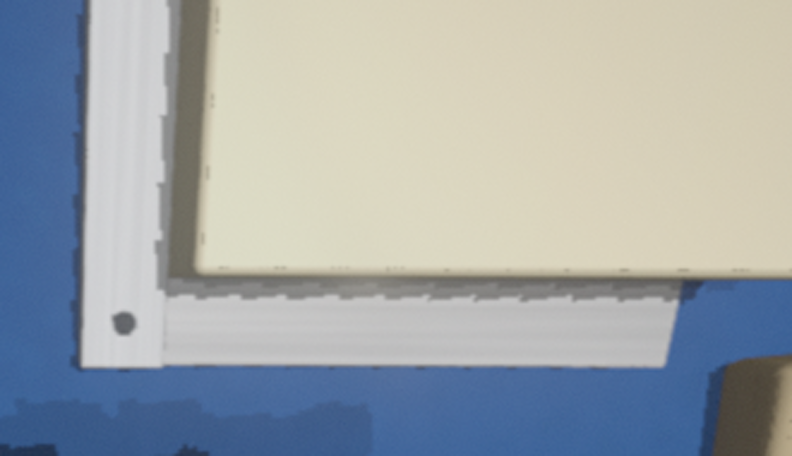

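```bash
python3 look.py 8b; python3 -c "
from h import *
print(mv(.4424,-.1004,.16,-.107))"
```

```text
[ 0.43617208 -0.05178659  0.11819406] [-3.14147696e+00 -9.10829596e-04 -1.01213798e-01] [ 0.92212952 -0.87421122 -0.32940586]
square wrist 13576.0 (array([ 0.5022, -0.1057, -0.1074]), np.float64(0.0187))
square scene 605.0 (array([ 0.4995, -0.106 , -0.1162]), np.float64(1.4027))
square top 822.0 (array([ 0.5035, -0.1078, -0.104 ]), np.float64(0.588))
block wrist 5433.0 (array([ 0.6838, -0.3779,  0.3056]), np.float64(1.0))
block scene 4593.0 (array([ 0.5503, -0.214 , -0.0998]), np.float64(0.0378))
block top 3372.0 (array([ 0.553 , -0.2134, -0.1125]), np.float64(0.0505))
([0.302, 1.197, -1.059], np.float64(0.067))
```

>>> send_rows:
  travel:
    - [0.15,0.6,-0.5]
    - [0.3,1.2,-1]
    - [0.3,1.2,-1]
    - [0.3,1.2,-1]
    - [0.3,1.2,-1]
  yaw: [0,0,0,0,0]

```text
clock: 26.9
ee_pos: [0.4418, -0.0996, 0.157]
tcp_rot: [-3.141, 0.001, -0.1]
wrist_force: [-0.8, 0.5, 0.0]
gripper_width: 0.0006
grip_force: 0.0
```

```bash
python3 look2.py 9; python3 - <<'E'
import cv2
i=cv2.imread('pics/wrist9.png')[0:200,220:520];cv2.imwrite('pics/w9c.png',cv2.resize(i,None,fx=2.6,fy=2.6,interpolation=cv2.INTER_CUBIC))
E
```

```text
26.9 [ 0.44176512 -0.09957803  0.15703288] -0.10024440269338686
square [ 0.5024 -0.1054 -0.1123] 0.0596
block [ 0.5515 -0.2105 -0.1061] 0.0115
square in block: gap x -0.0 y -0.7 mm yaw -0.36 deg
```

View pics/w9c.png

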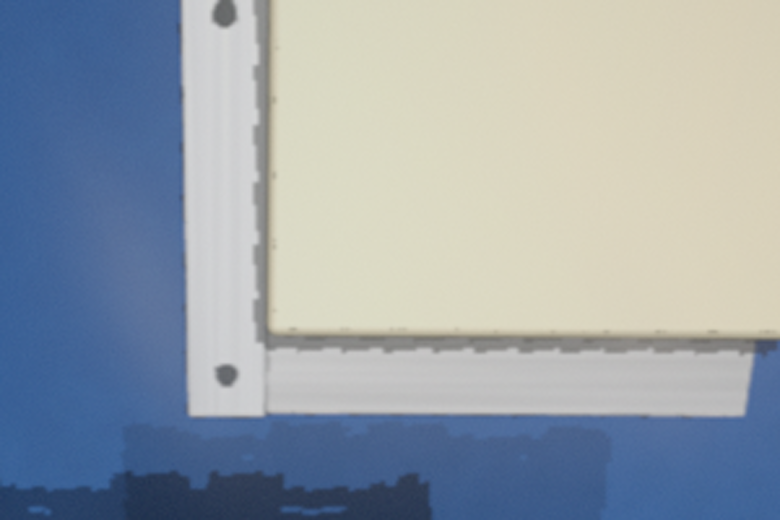

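The view straight over the seam shows no blue between stock and block, nor between blade and block: seam lines at (265,170) and (510,338) in the crop. I'll make one light confirming press on each leg.

```bash
python3 -c "
from h import *
print(mv(.441,-.1905,.006,-.105))"
```

```text
([0.206, 2.262, 3.777], np.float64(0.06))
```

>>> send_rows:
  travel:
    - [-0.1,0.8,0]
    - [-0.1,1.6,0]
    - [-0.1,2.25,0.3]
    - [-0.1,2.25,1.2]
    - [-0.1,2.25,2.1]
    - [-0.1,2.25,2.9]
    - [-0.1,2.25,3.4]
    - [-0.1,2.25,3.65]
    - [-0.1,2.25,3.75]
    - [0,2.25,3.75]
    - [0.1,2.25,3.75]
    - [0.2,2.25,3.75]
  yaw: [0.05,0.05,0.05,0.05,0.05,0.05,0.05,0.05,0.05,0.05,0.05,0.05]

```text
clock: 28.25
ee_pos: [0.4426, -0.1914, 0.0089]
tcp_rot: [3.14, -0.002, -0.106]
wrist_force: [-0.1, -0.4, 0.6]
gripper_width: 0.0005
grip_force: 0.0
```

>>> send_rows:
  travel:
    - [0.06,0,0]
    - [0.12,0,0]
    - [0.18,0,0]
    - [0.22,0,0]
    - [0.22,0,0]
  yaw: [0,0,0,0,0]

```text
clock: 28.75
ee_pos: [0.4501, -0.1918, 0.0078]
tcp_rot: [3.142, -0.0, -0.106]
wrist_force: [0.4, -0.7, -0.4]
gripper_width: 0.0001
grip_force: 0.0
```

>>> send_rows:
  travel:
    - [0.02,0,0]
    - [0.03,0,0]
    - [0.03,0,0]
  yaw: [0,0,0]

```text
clock: 29.05
ee_pos: [0.4511, -0.192, 0.0077]
tcp_rot: [3.142, 0.0, -0.106]
wrist_force: [-0.4, -0.0, -0.1]
gripper_width: 0.0006
grip_force: 0.0
```

>>> send_rows:
  travel:
    - [0,0,0.07]
    - [0,0,0.07]
    - [0.02,0,0.07]
    - [0.03,0,0.07]
    - [0.03,0,0.07]
  yaw: [0,0,0,0,0]

```text
clock: 29.55
ee_pos: [0.452, -0.192, 0.0048]
tcp_rot: [-3.142, 0.001, -0.106]
wrist_force: [-1.7, -0.6, 0.3]
gripper_width: 0.0003
grip_force: 0.5
```

>>> send_rows:
  travel:
    - [0.02,0,0]
    - [0.02,0,0]
  yaw: [0,0]

```text
clock: 29.75
ee_pos: [0.452, -0.1921, 0.0048]
tcp_rot: [-3.142, 0.002, -0.106]
wrist_force: [-4.5, 1.2, 2.7]
gripper_width: 0.0006
grip_force: 2.1
```

>>> send_rows:
  travel:
    - [-0.2,0,0]
    - [-0.3,0,-0.5]
    - [-0.3,0,-1.3]
    - [-0.3,0,-2.1]
    - [-0.3,-0.5,-2.8]
    - [0,-1.4,-2.8]
    - [0.5,-2.3,-2.8]
    - [1.2,-3.2,-2.8]
    - [2,-3.4,-2.8]
    - [2.54,-3.4,-2.8]
    - [2.54,-3.4,-2.8]
  yaw: [0,0,0,0,0,0,0,0,0,0,0]

```text
clock: 30.85
ee_pos: [0.5711, -0.067, 0.117]
tcp_rot: [-3.14, -0.003, -0.104]
wrist_force: [-0.6, -0.5, -0.2]
gripper_width: 0.0001
grip_force: 0.0
```

```bash
python3 -c "
from h import *
s=monitor.get_state();print(s['ee_pos'])
print(mv(.567,-.0651,.005,-.106))"
```

```text
[ 0.57111406 -0.06703235  0.11699225]
([-0.107, -0.037, 2.8], np.float64(0.019))
```

>>> send_rows:
  travel:
    - [-0.1,-0.1,0]
    - [-0.1,-0.1,0.7]
    - [-0.1,-0.1,1.4]
    - [-0.1,-0.1,2.1]
    - [-0.1,-0.1,2.5]
    - [-0.1,-0.1,2.75]
    - [-0.1,-0.1,2.75]
    - [-0.1,0,2.75]
    - [-0.1,0.1,2.75]
    - [-0.1,0.15,2.75]
    - [-0.1,0.15,2.75]
  yaw: [0,0,0,0,0,0,0,0,0,0,0]

```text
clock: 31.95
ee_pos: [0.5643, -0.0741, 0.0076]
tcp_rot: [3.141, -0.001, -0.107]
wrist_force: [-0.5, -0.4, 0.4]
gripper_width: 0.0001
grip_force: 0.0
```

>>> send_rows:
  travel:
    - [0,0.03,0]
    - [0,0.03,0]
  yaw: [0,0]

```text
clock: 32.15
ee_pos: [0.5638, -0.0745, 0.0071]
tcp_rot: [3.141, -0.0, -0.106]
wrist_force: [0.8, 0.3, 0.8]
gripper_width: 0.0002
grip_force: 0.0
```

>>> send_rows:
  travel:
    - [0,0.02,0]
    - [0,0.04,0]
    - [0,0.04,0]
  yaw: [0,0,0]

```text
clock: 32.45
ee_pos: [0.5636, -0.0758, 0.0069]
tcp_rot: [-3.141, 0.0, -0.105]
wrist_force: [-0.2, 1.2, -0.4]
gripper_width: 0.0002
grip_force: 0.2
```

>>> send_rows:
  travel:
    - [0,0.02,0]
    - [0,0.02,0]
  yaw: [0,0]

```text
clock: 32.65
ee_pos: [0.5635, -0.0758, 0.0069]
tcp_rot: [-3.141, 0.0, -0.105]
wrist_force: [0.7, 3.3, 1.1]
gripper_width: 0.0006
grip_force: 1.3
```

>>> send_rows:
  travel:
    - [0,0.02,0]
    - [0,0.02,0]
  yaw: [0,0]

```text
clock: 32.85
ee_pos: [0.5635, -0.0758, 0.0069]
tcp_rot: [-3.14, -0.0, -0.105]
wrist_force: [1.1, 5.5, -0.5]
gripper_width: 0.0007
grip_force: 2.5
```

>>> send_rows:
  travel:
    - [0,-0.2,0]
    - [0,-0.3,-0.5]
    - [0,-0.3,-1.3]
    - [0,-0.3,-2.1]
    - [0,-0.3,-3]
    - [-0.9,0,-3.8]
    - [-1.9,0.3,-4]
    - [-2.8,0.6,-4]
    - [-2.9,0.6,-4]
    - [-2.9,0.6,-4]
    - [-2.9,0.6,-4]
  yaw: [0,0,0,0,0,0,0,0,0,0,0]

```text
clock: 33.95
ee_pos: [0.4465, -0.0892, 0.1673]
tcp_rot: [3.141, -0.001, -0.105]
wrist_force: [0.1, 0.3, -0.5]
gripper_width: 0.0007
grip_force: 0.0
```

```bash
python3 look2.py 10; python3 look.py 11; python3 - <<'E'
import cv2
i=cv2.imread('pics/wrist10.png')[0:220,210:530];cv2.imwrite('pics/w10c.png',cv2.resize(i,None,fx=2.5,fy=2.5,interpolation=cv2.INTER_CUBIC))
E
```

```text
33.95 [ 0.44647117 -0.08918785  0.16726913] -0.10522529719793261
square [ 0.5011 -0.1053 -0.1086] 0.0647
block [ 0.5511 -0.211  -0.1051] 0.0091
square in block: gap x 0.8 y -0.1 mm yaw -0.20 deg
[ 0.44642555 -0.08869476  0.16680395] [-3.14076559e+00  5.93115559e-05 -1.04351611e-01] [ 0.49989689  0.65493015 -0.61950253]
square wrist 9926.0 (array([ 0.5013, -0.1054, -0.1081]), np.float64(0.0733))
square scene 616.0 (array([ 0.4995, -0.1076, -0.1075]), np.float64(1.3586))
square top 515.0 (array([ 0.5043, -0.1083, -0.0993]), np.float64(1.6677))
block wrist 33843.0 (array([ 0.5513, -0.211 , -0.1114]), np.float64(0.0107))
block scene 4700.0 (array([ 0.5489, -0.2144, -0.0971]), np.float64(0.0277))
block top 2798.0 (array([ 0.5537, -0.2131, -0.1196]), np.float64(0.2683))
```

View pics/w10c.png

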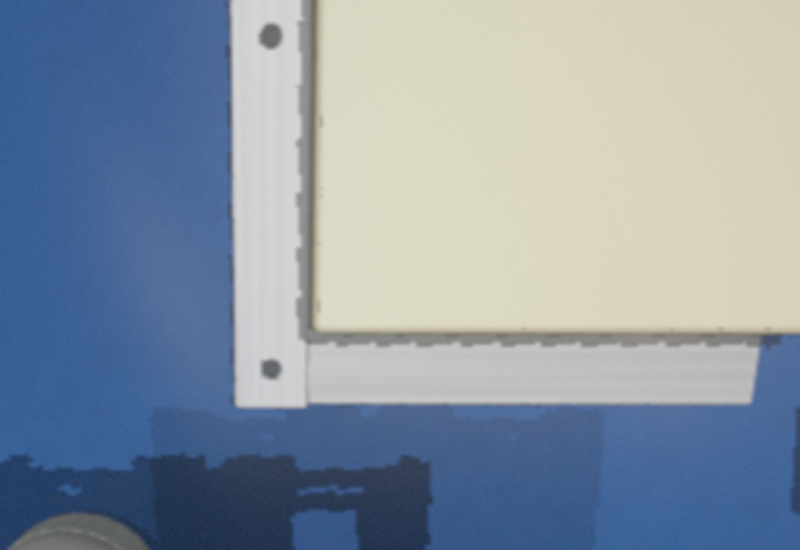

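Both legs lie flush, with no bench colour showing at either seam (x≈308 and y≈340 in the crop). The block is in place and the arm is clear, so I hand the job in.

```bash
python3 -c "
from h import *
print(job.job_done())"
```

```text
the job is handed in; nothing more can be done
None
```

The square is lying flat around the block's robot-side left corner, both legs pressed lightly home with no gap visible in the last wrist view (measured within about 1 mm); the block measured unmoved to within about 2 mm, and the job was handed in at about 34 s.

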